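# Zero the kitchen scale and show the cook what to measure with

### The arm

A 6-joint arm with a two-finger parallel gripper is mounted at the origin on the work surface. World frame = base frame: x ahead of the robot, y to its left, z up, the work surface at z = 0. Lengths are in mm, angles in rad, forces in N, time in s.
With the tool pointing down it reaches from about 350 to 875 mm from the base axis. Payload 4.2 kg.
Tool frame: the origin (TCP) lies between the finger pads, 19 mm behind the fingertips; this is the grasp point; z points along the fingers, y is the line along which they close (so a half turn about z gives the same grasp; the last joint's range is limited). The gripper opens to 85 mm and grips with 20 to 120 N. Pads are 22 mm wide; open, the fingers measure 114 mm over their backs; the gripper's body (76 mm by 85 mm) begins 54 mm behind the grasp point. The pads swing forward as they close: fully open they stand 13 mm farther back than shut.
Start: joints at [-0.967, 0.385, 0.008, 0, -1.194, -0.259], TCP at [211.27, -588.187, 250.012] pointing down, gripper open.
Joint ranges: [-3.14, 3.14], [-1.21, 2.06], [-1.07, 1.41], [-3.16, 2.05], [-2.99, -0.16], [-3.1, 3.1]. Speed limits (rad/s): [2.79, 2.79, 3.14, 3.14, 3.14, 3.14].

### API

Orientations are given as a unit quaternion [x, y, z, w].
In Python, from bench import arm gives the robot as it stands. The module is installed in compiled form; this text tells all that it offers.
- The arm moves only by the tool move_arm, never from a script. Its arguments are lists of equal length, an entry for each row: "fingers": the finger opening in mm, from 0 to 85.4; "travel": the shift along the tool's x, y, z in mm, a list of three; "dr": the turn, a rotation vector about the tool's x, y, z in rad, a list of three. A call has 1 to 10 rows; each row is the pose to reach, as a shift and turn from the pose commanded when the call began, along the tool's axes at that moment; what a row does not reach only later rows make up. A row lasts 1/10 s, in which the tool goes at most 50 mm and 8.59 degrees, less where a joint would pass 70% of its speed; a pose out of reach is approached as far as the arm can. A call with a gripper value outside its range is refused whole. The fingers move at their own pace and stop on an object; the grip force is fixed at half the most. Time passes only in rows, so rows that repeat a pose let the fingers close. It gives the time, the measured TCP pose, the force, the opening and the grip force at its end, in the units of the state.
- arm.read_state(): the state, without advancing time (a new reading comes with each control period).
- arm.get_image(name): name is "scene" or "top" or "wrist"; returns the picture (384x512x3 uint8, red, green, blue); there is no depth.
- arm.camera_model(name): a dict with "intrinsics" (3x3 intrinsics, pixels), "k1" (the pictures are not rectified: a ray, as slopes to the right and down, at radius r is drawn at 1 + k1 r^2 times it, then the intrinsics apply), "pose" (4x4, takes a point from camera to world coordinates). Camera axes: x right, y up, looking along -z (the intrinsics and any distortion apply to the point x, -y, -z); pixel columns grow to the right and rows downward; lengths in mm; the calibration is good to about 2 mm. A picture is of the moment at which its call begins: read the wrist's pose just before it. camera_model takes no time and is no camera call; for the wrist camera it gives the pose at the moment of the call.
- arm.job_done(): hands the job in; it is judged then, once.
The state is a dict: "clock": time; "joints": joint angles; "joint_vel": joint speeds; "joint_efforts": joint torques, N m; "position": TCP position; "ee_rot": TCP orientation; "contact_force": force on the tool from outside, world axes, zero at the start; "wrist_torque": the same for the moment, N m; "gripper_width": finger opening in mm; "grasp_force": force on a finger pad.
Only numpy, scipy, OpenCV 4.12 (cv2) and the standard library are available. Lean on these libraries where they do the work, as an engineer would, in place of code of your own. Each camera call takes 0.05 s, during which the arm holds its last target. There are 200 camera calls.

### The job

Zero the kitchen scale by pressing its larger button fully down with the closed fingertips and letting it come up again, then show the cook what to weigh out: bring the fingertips to two or three centimetres above the lid knob of the smallest of the three white canisters, without touching it, and hold still there for two seconds. Then point in the same way, from just above, at the mouth of the smaller of the two steel measuring cups and finish still pointing at it. Point at nothing else, and do not touch, move or lift any of the canisters, cups, bowl or salt jar, nor press the scale's small button.

Things in the scene. Friction and masses are not known exactly. Their poses are not given: they have to be found in the camera images.
- scale: flat white kitchen scale, fixed to the counter, 240 (its x) x 180 (its y) x 22 mm high; origin at the centre of its underside, z up; its front edge with two grey buttons and a dark display between them is on its -x side, facing roughly towards the robot. On it, 35 mm behind its centre (+x), is a round steel pan 148 mm across, 6 mm high, and the steel bowl stands on that
- tare (a joint): the larger round grey button of the scale, 30 mm across, in a housing 46 mm across and 12 mm high, its top 44 mm above the counter and 10 mm above the housing when up, at scale x -90, y +56 mm: 0 = up, 0.006 = fully down (m). It springs back; fully down takes about 4 N, downwards. It counts as pressed beyond 0.0045
- tare_top (a point): centre of the top face of the larger button (moves with it), z up
- unit (a joint): the small round grey button of the scale, 16 mm across, at scale x -90, y -56 mm; not to be pressed: 0 = up, 0.006 = fully down (m)
- bowl: steel bowl, 124 mm across the rim, 48 mm high, loose, standing on the scale's pan; origin at the centre of its underside. Not to be touched
- canister_small: smallest of three plain white ceramic canisters with lids and round lid knobs, told apart by size alone: 86 mm across, 110 mm high with the knob; loose; origin at the centre of its underside
- canister_small_knob (a point): centre of the top of the smallest canister's lid knob (knob 32 mm across), 110 mm above the counter, z up
- canister_mid: middle canister, same look: 98 mm across, 140 mm high with the knob; loose; origin at the centre of its underside
- canister_mid_knob (a point): centre of the top of the middle canister's knob, 140 mm above the counter
- canister_large: largest canister, same look: 110 mm across, 170 mm high with the knob; loose; origin at the centre of its underside
- canister_large_knob (a point): centre of the top of the largest canister's knob, 170 mm above the counter
- cup_small: smaller of two open steel measuring cups, told apart by size alone: 54 mm across the rim, 32 mm high, with a flat handle reaching 83 mm from the rim along its -x at rim height; loose; origin at the centre of its underside
- cup_small_rim (a point): centre of the mouth of the smaller measuring cup, at rim height, 32 mm above the counter, z up
- cup_large: larger steel measuring cup, same look: 82 mm across the rim, 46 mm high, handle reaching 82 mm from the rim along its -x; loose; origin at the centre of its underside
- cup_large_rim (a point): centre of the mouth of the larger measuring cup, at rim height, 46 mm above the counter
- salt_jar: low round salt jar with a black lid, 50 mm across, 60 mm high, loose, beside the measuring cups; origin at the centre of its underside. Not to be touched

How it is judged (in metres and radians):
On the way, in this order (a step that is already met when the one before it is completed fails the run):
1. the scale's larger button is pressed fully down (beyond 4.5 of 6 mm) with the fingers (value of joint tare above 0.0045 m and contact force between the fingers and scale above 0.5 N), for 0.05 s.
2. the button is up again and the tool point dwells over the smallest canister's knob for 1.5 s: within 25 mm sideways, 18 to 80 mm above its top (horizontal distance between the grasp point and canister_small_knob below 0.025 m and z of the grasp point in the frame of canister_small_knob between 0.018 and 0.08 m and value of joint tare below 0.002 m), for 1.5 s.
3. the tool point dwells over the smaller measuring cup's mouth: within 25 mm sideways, 18 to 80 mm above the rim (horizontal distance between the grasp point and cup_small_rim below 0.025 m and z of the grasp point in the frame of cup_small_rim between 0.018 and 0.08 m), for 0.5 s.
At the end, for the whole second after the job is handed in: The tool point is still just above the smaller measuring cup's mouth (within 25 mm sideways, 18 to 80 mm above the rim), both scale buttons are up, and every canister, cup, the bowl and the salt jar stand within 10 mm of where they began (all of step 3 and value of joint each of tare, unit below 0.002 m and distance of each of canister_small, canister_mid, canister_large, cup_small, cup_large, bowl, salt_jar from where it was at the start of the episode below 0.01 m); the robot touches nothing.
It fails at once if a canister is touched, moved or lifted (contact force between any of the fingers, the arm and canister_small above 0.3 N or distance of any of canister_small, canister_mid, canister_large from where it was at the start of the episode above 0.01 m or contact force between any of the fingers, the arm and canister_mid above 0.3 N or contact force between any of the fingers, the arm and canister_large above 0.3 N).
It fails at once if a measuring cup is touched, moved or lifted (contact force between any of the fingers, the arm and cup_small above 0.3 N or distance of any of cup_small, cup_large from where it was at the start of the episode above 0.01 m or contact force between any of the fingers, the arm and cup_large above 0.3 N).
It fails at once if the bowl or the salt jar is touched, moved or lifted (contact force between any of the fingers, the arm and bowl above 0.3 N or distance of any of bowl, salt_jar from where it was at the start of the episode above 0.01 m or contact force between any of the fingers, the arm and salt_jar above 0.3 N).
It fails at once if the scale's small button is pressed (value of joint unit above 0.003 m).
It fails at once if the tool point comes right over the middle or largest canister or the larger cup (within 20 mm sideways and 60 mm above its top), as if pointing at it ((horizontal distance between the grasp point and canister_mid_knob below 0.02 m and z of the grasp point in the frame of canister_mid_knob between -0.02 and 0.06 m) or (horizontal distance between the grasp point and canister_large_knob below 0.02 m and z of the grasp point in the frame of canister_large_knob between -0.02 and 0.06 m) or (horizontal distance between the grasp point and cup_large_rim below 0.02 m and z of the grasp point in the frame of cup_large_rim between -0.02 and 0.06 m)).
It also fails if it takes over 51 s, if anything falls off the work surface, if the arm or the gripper's body presses on something with over 40 N, if the wrist force passes 120 N, or if a joint passes its speed limit or range.

## Working session

There is one attempt and no reset: what is moved stays moved. The work goes in short steps, Python scripts to look and compute and a tool call to move; the robot and the scene stay as the last step left them, time stands still between calls to the robot, and variables do not carry over. Pictures are saved under pics/ and viewed, at most 10 in all, crops included, and the job is handed in when it is done.

Besides the shell and the picture viewer there is one more tool, called after "Request:" by a JSON object that holds its "name" and its "arguments". move_arm: Moves the arm, as the interface text tells. Its arguments: {"type":"object","properties":{"fingers":{"type":"array","items":{"type":"number"}},"travel":{"type":"array","items":{"type":"array","items":{"type":"number"}}},"dr":{"type":"array","items":{"type":"array","items":{"type":"number"}}}},"required":["fingers","travel","dr"]}

```bash
mkdir -p pics; cat > h.py <<'E'
import numpy as np, cv2
from bench import arm
def ray(m,u,v):
    K=np.array(m["intrinsics"]);k=m["k1"];P=np.array(m["pose"])
    d=np.array([(u-K[0,2])/K[0,0],(v-K[1,2])/K[1,1]]);s=d.copy()
    for _ in range(30): s=d/(1+k*(s@s))
    return P[:3,3],P[:3,:3]@np.array([s[0],-s[1],-1])
def onz(m,u,v,z):
    o,d=ray(m,u,v);return o+d*(z-o[2])/d[2]
def proj(m,p):
    K=np.array(m["intrinsics"]);P=np.array(m["pose"])
    c=P[:3,:3].T@(np.array(p)-P[:3,3]);s=np.array([c[0],-c[1]])/-c[2]
    s=s*(1+m["k1"]*(s@s));return K[0,0]*s[0]+K[0,2],K[1,1]*s[1]+K[1,2]
E
python3 - <<'E'
from h import *
for n in("top","scene"):
    i=arm.get_image(n);i=cv2.cvtColor(i,cv2.COLOR_RGB2BGR);cv2.imwrite(f"pics/{n}0.png",i)
    cv2.imwrite(f"pics/{n}0b.png",cv2.resize(i,(800,600),interpolation=cv2.INTER_CUBIC))
    m=arm.camera_model(n);print(n,np.round(m["pose"],3).tolist(),m["intrinsics"],m["k1"])
s=arm.read_state();print(s["clock"],s["position"],s["ee_rot"],s["gripper_width"])
E
```

```text
top [[0.026, 0.995, -0.093, 455.777], [-1.0, 0.026, -0.008, -16.426], [-0.005, 0.093, 0.996, 1245.803], [0.0, 0.0, 0.0, 1.0]] [[413.94130631   0.         259.74657397]
 [  0.         413.94130631 183.16419813]
 [  0.           0.           1.        ]] -0.13207732169458247
scene [[0.499, -0.654, 0.569, 996.578], [0.867, 0.376, -0.328, -277.389], [0.0, 0.656, 0.754, 715.203], [0.0, 0.0, 0.0, 1.0]] [[348.75529271   0.         258.77086487]
 [  0.         348.75529271 195.4557048 ]
 [  0.           0.           1.        ]] -0.004225011625192562
0.1 [ 211.10999434 -587.74227045  249.02460762] [-1.71472841e-01  9.85188344e-01  9.71033647e-04 -2.19473567e-04] 85.46299945916272
```

View pics/top0b.png

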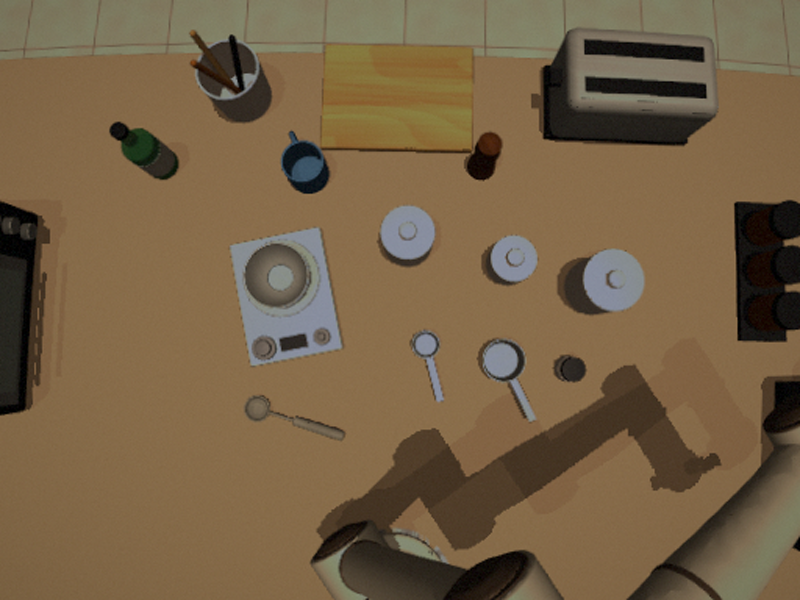

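View pics/scene0b.png

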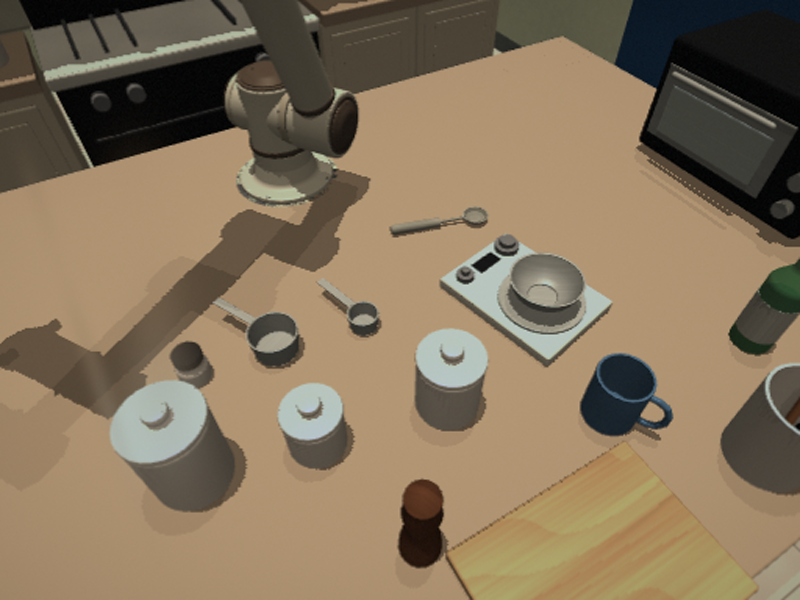

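The top view (800x600) shows the scale at left with the larger button at (263,347) and the small one at (321,337). The knobs are at (408,231) mid, (515,257) small and (616,279) large. The cup mouths are at (426,344) small and (503,360) large, with the salt jar at (570,368). In the scene view the tare is at (507,243), the small knob at (310,403) and the small cup at (364,312). I'll cross-check the two views.

```bash
python3 - <<'E'
from h import *
T=arm.camera_model("top");S=arm.camera_model("scene")
pts=dict(tare=((263,347),(507,241),44),unit=((321,337),(465,271),30),small=((515,257),(310,401),110),mid=((408,231),(452,348),140),large=((616,279),(155,407),170),cs=((426,344),(364,311),32),cl=((503,360),(274,331),46),salt=((570,368),(187,352),60),bowl=((276,275),(547,279),76))
for n,(a,b,z) in pts.items():
    p=onz(T,a[0]*.64,a[1]*.64,z);q=onz(S,b[0]*.64,b[1]*.64,z)
    print(n,p.round(1),q.round(1))
# refine small blobs in top image by contours
i=cv2.imread("pics/top0.png");hsv=cv2.cvtColor(i,cv2.COLOR_BGR2HSV)
m=(hsv[...,1]<70).astype(np.uint8)*255
c,_=cv2.findContours(m,cv2.RETR_LIST,cv2.CHAIN_APPROX_NONE)
for k in c:
    x,y,w,h=cv2.boundingRect(k)
    if cv2.contourArea(k)>60 and 140<x<430 and 120<y<290: print((x,y,w,h),cv2.contourArea(k))
a=i[205:235,155:225];b=i[205:245,255:345]
cv2.imwrite("pics/c1.png",np.vstack([cv2.resize(a,(700,300),interpolation=cv2.INTER_NEAREST),cv2.resize(b,(700,300),interpolation=cv2.INTER_NEAREST)]))
from scipy.spatial.transform import Rotation as R
print(R.from_quat(arm.read_state()["ee_rot"]).as_matrix().round(3))
E
```

```text
tare [447.6 256.3  44. ] [449.4 253.8  44. ]
unit [469.6 150.   30. ] [464.  153.2  30. ]
small [ 619.3 -200.2  110. ] [ 620.7 -199.6  110. ]
mid [655.5  -9.1 140. ] [658.4 -10.2 140. ]
large [ 578.  -363.7  170. ] [ 577.  -363.9  170. ]
cs [461.9 -47.7  32. ] [459.2 -44.2  32. ]
cl [ 435.7 -190.6   46. ] [ 436.6 -189.7   46. ]
salt [ 423.8 -312.8   60. ] [ 421.4 -317.9   60. ]
bowl [579.8 230.8  76. ] [581.3 229.5  76. ]
(359, 229, 15, 15) 141.0
(309, 217, 34, 53) 721.0
(263, 211, 21, 47) 363.0
(372, 159, 41, 41) 1210.0
(314, 150, 30, 31) 677.5
(147, 145, 72, 89) 4608.0
(243, 131, 36, 37) 943.5
[[-0.941 -0.338 -0.001]
 [-0.338  0.941  0.002]
 [ 0.     0.002 -1.   ]]
```

View pics/c1.png

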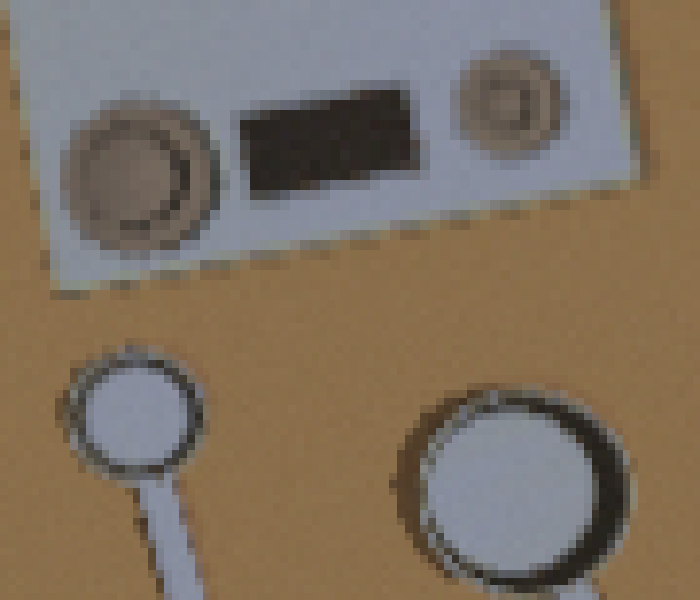

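The views agree within about 3 mm. The targets are tare (448,255.5), small knob (620,-200) and small cup (460.5,-46). I'll close the fingers and travel high.

Request:
{"name": "move_arm", "arguments": {"fingers": [0, 0, 0, 0, 0, 0, 0, 0, 0, 0], "travel": [[-30, 17, 0], [-60, 34, 0], [-90, 51, 0], [-120, 68, 0], [-150, 85, 0], [-180, 102, 0], [-210, 119, 0], [-240, 136, 0], [-270, 153, 0], [-293, 169, 0]], "dr": [[0, 0, 0], [0, 0, 0], [0, 0, 0], [0, 0, 0], [0, 0, 0], [0, 0, 0], [0, 0, 0], [0, 0, 0], [0, 0, 0], [0, 0, 0]]}}

```text
clock: 1.1
position: [430.8, -328.6, 249.6]
ee_rot: [-0.172, 0.985, 0.0, -0.0]
contact_force: [-0.3, -1.0, 0.5]
gripper_width: -0.3
grasp_force: 0.0
```

Request:
{"name": "move_arm", "arguments": {"fingers": [0, 0, 0, 0, 0, 0, 0, 0, 0, 0], "travel": [[-11, 27, 0], [-22, 54, 0], [-33, 81, 0], [-44, 108, 0], [-55, 136, 0], [-66, 163, 0], [-77, 190, 0], [-88, 217, 0], [-98, 245, 0], [-108, 272, 0]], "dr": [[0, 0, 0], [0, 0, 0], [0, 0, 0], [0, 0, 0], [0, 0, 0], [0, 0, 0], [0, 0, 0], [0, 0, 0], [0, 0, 0], [0, 0, 0]]}}

```text
clock: 2.1
position: [439.1, -36.4, 249.8]
ee_rot: [-0.172, 0.985, 0.0, -0.0]
contact_force: [0.8, 0.3, -0.1]
gripper_width: -0.1
grasp_force: 0.0
```

Request:
{"name": "move_arm", "arguments": {"fingers": [0, 0, 0, 0, 0, 0, 0, 0, 0, 0], "travel": [[-12, 30, 0], [-24, 60, 0], [-36, 90, 0], [-48, 120, 0], [-60, 150, 0], [-72, 180, 0], [-84, 210, 0], [-96, 240, 0], [-107, 272, 0], [-107, 272, 0]], "dr": [[0, 0, 0], [0, 0, 0], [0, 0, 0], [0, 0, 0], [0, 0, 0], [0, 0, 0], [0, 0, 0], [0, 0, 0], [0, 0, 0], [0, 0, 0]]}}

```text
clock: 3.1
position: [448.4, 257.6, 249.3]
ee_rot: [-0.173, 0.985, -0.0, -0.0]
contact_force: [0.2, -0.7, -0.4]
gripper_width: -0.0
grasp_force: 0.0
```

Request:
{"name": "move_arm", "arguments": {"fingers": [0, 0, 0, 0, 0, 0, 0, 0], "travel": [[0, -1, 30], [0, -2, 60], [0, -2, 90], [0, -2, 120], [0, -2, 145], [0, -2, 165], [0, -2, 165], [0, -2, 165]], "dr": [[0, 0, 0], [0, 0, 0], [0, 0, 0], [0, 0, 0], [0, 0, 0], [0, 0, 0], [0, 0, 0], [0, 0, 0]]}}

```text
clock: 3.9
position: [449.2, 252.3, 85.2]
ee_rot: [-0.172, 0.985, -0.0, -0.0]
contact_force: [0.5, 1.0, -0.3]
gripper_width: -0.3
grasp_force: 0.0
```

```bash
python3 - <<'E'
from h import *
m=arm.camera_model("wrist");i=cv2.cvtColor(arm.get_image("wrist"),cv2.COLOR_RGB2BGR)
s=cv2.cvtColor(arm.get_image("scene"),cv2.COLOR_RGB2BGR)[110:260,230:430]
i=cv2.resize(i,(512,384));cv2.imwrite("pics/w1.png",np.vstack([i[:300],np.hstack([cv2.resize(s,(400,300)),np.zeros((300,112,3),np.uint8)])]))
print(proj(m,[448,255.5,44]),arm.read_state()["position"])
E
```

```text
(np.float64(263.6036496238661), np.float64(240.0830375519469)) [449.72953176 253.05882762  86.27721419]
```

View pics/w1.png

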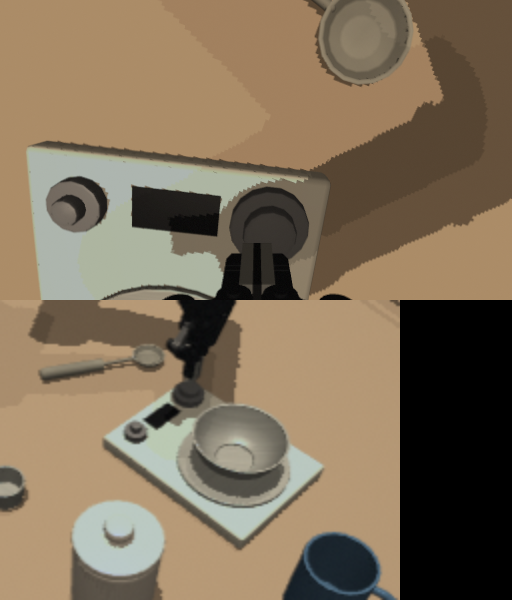

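Wrist view: the fingertips are over the tare's near half, and the button top is centred at about (270,236). That puts it about 3 mm further +y, so I'll shift there and press.

Request:
{"name": "move_arm", "arguments": {"fingers": [0, 0, 0, 0, 0, 0, 0, 0], "travel": [[0, 4, 6], [0, 4, 12], [0, 4, 17], [0, 4, 21], [0, 4, 25], [0, 4, 28], [0, 4, 28], [0, 4, 28]], "dr": [[0, 0, 0], [0, 0, 0], [0, 0, 0], [0, 0, 0], [0, 0, 0], [0, 0, 0], [0, 0, 0], [0, 0, 0]]}}

```text
clock: 4.8
position: [447.5, 256.3, 57.1]
ee_rot: [-0.172, 0.985, -0.0, -0.0]
contact_force: [-2.8, 0.0, 3.6]
gripper_width: -0.3
grasp_force: 1.8
```

Request:
{"name": "move_arm", "arguments": {"fingers": [0, 0, 0, 0], "travel": [[0, 0, 1], [0, 0, 2], [0, 0, 2], [0, 0, 2]], "dr": [[0, 0, 0], [0, 0, 0], [0, 0, 0], [0, 0, 0]]}}

```text
clock: 5.2
position: [447.6, 256.4, 56.6]
ee_rot: [-0.172, 0.985, -0.0, 0.0]
contact_force: [-4.9, -0.2, 14.6]
gripper_width: 0.2
grasp_force: 7.1
```

The button bottomed out at 14.6 N. Now I'll rise and go to the small canister.

Request:
{"name": "move_arm", "arguments": {"fingers": [0, 0, 0, 0, 0, 0, 0], "travel": [[0, 0, -10], [0, 0, -40], [0, 0, -80], [0, 0, -120], [0, 0, -160], [0, 0, -195], [0, 0, -195]], "dr": [[0, 0, 0], [0, 0, 0], [0, 0, 0], [0, 0, 0], [0, 0, 0], [0, 0, 0], [0, 0, 0]]}}

```text
clock: 5.9
position: [450.1, 258.2, 255.8]
ee_rot: [-0.172, 0.985, 0.003, 0.005]
contact_force: [0.7, -0.3, -0.2]
gripper_width: 0.1
grasp_force: 0.0
```

Request:
{"name": "move_arm", "arguments": {"fingers": [0, 0, 0, 0, 0, 0, 0, 0, 0, 0], "travel": [[0, -25, 0], [-1, -50, 0], [-2, -75, 0], [-2, -100, 0], [-2, -125, 0], [-3, -150, 0], [-3, -175, 0], [-3, -200, 0], [-4, -225, 0], [-4, -245, 0]], "dr": [[0, 0, 0], [0, 0, 0], [0, 0, 0], [0, 0, 0], [0, 0, 0], [0, 0, 0], [0, 0, 0], [0, 0, 0], [0, 0, 0], [0, 0, 0]]}}

```text
clock: 6.9
position: [534.5, 25.9, 249.1]
ee_rot: [-0.171, 0.985, 0.0, -0.0]
contact_force: [0.5, -0.6, -1.1]
gripper_width: -0.2
grasp_force: 0.0
```

Request:
{"name": "move_arm", "arguments": {"fingers": [0, 0, 0, 0, 0, 0, 0, 0, 0, 0], "travel": [[0, -30, 0], [-1, -60, 0], [-2, -90, 0], [-2, -120, 0], [-2, -150, 0], [-3, -180, 0], [-3, -205, 0], [-3, -225, 0], [-4, -242, 0], [-4, -242, 0]], "dr": [[0, 0, 0], [0, 0, 0], [0, 0, 0], [0, 0, 0], [0, 0, 0], [0, 0, 0], [0, 0, 0], [0, 0, 0], [0, 0, 0], [0, 0, 0]]}}

```text
clock: 7.9
position: [620.2, -200.9, 248.7]
ee_rot: [-0.17, 0.985, 0.0, -0.001]
contact_force: [-0.1, 0.5, 0.2]
gripper_width: -0.2
grasp_force: 0.0
```

```bash
python3 - <<'E'
from h import *
s=arm.read_state();print(s["position"],s["contact_force"])
t=cv2.cvtColor(arm.get_image("top"),cv2.COLOR_RGB2BGR)[130:290,140:420]
s=cv2.cvtColor(arm.get_image("scene"),cv2.COLOR_RGB2BGR)[90:330,60:420]
cv2.imwrite("pics/v2.png",np.vstack([cv2.resize(t,(420,240)),cv2.resize(s,(420,280))]))
E
```

```text
[ 620.16335795 -200.87134262  248.68162013] [-0.10840288  0.47751708  0.15309509]
```

View pics/v2.png

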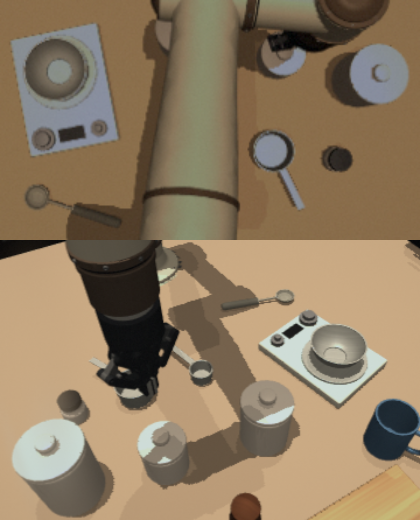

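Both views show the gripper over the small canister, the scale and bowl undisturbed, and clear space for the descent.

Request:
{"name": "move_arm", "arguments": {"fingers": [0, 0, 0, 0, 0, 0, 0, 0], "travel": [[0, 0, 20], [0, 0, 40], [0, 0, 60], [0, 0, 75], [0, 0, 88], [0, 0, 95], [0, 0, 95], [0, 0, 95]], "dr": [[0, 0, 0], [0, 0, 0], [0, 0, 0], [0, 0, 0], [0, 0, 0], [0, 0, 0], [0, 0, 0], [0, 0, 0]]}}

```text
clock: 8.8
position: [620.3, -199.1, 155.7]
ee_rot: [-0.172, 0.985, -0.0, 0.001]
contact_force: [-0.3, -0.7, -0.5]
gripper_width: 0.0
grasp_force: 0.0
```

```bash
python3 - <<'E'
from h import *
s=arm.read_state();print(s["position"],s["contact_force"])
m=arm.camera_model("wrist");print(proj(m,[620,-200,110]))
t=cv2.cvtColor(arm.get_image("wrist"),cv2.COLOR_RGB2BGR)
s=cv2.cvtColor(arm.get_image("scene"),cv2.COLOR_RGB2BGR)[190:330,130:300]
cv2.imwrite("pics/v3.png",np.hstack([cv2.resize(t,(400,300)),cv2.resize(s,(364,300))]))
E
```

```text
[ 620.26731881 -199.11544145  155.70983251] [-0.34638793 -0.71966423 -0.53806377]
(np.float64(255.9615104875833), np.float64(235.53699818215563))
```

View pics/v3.png

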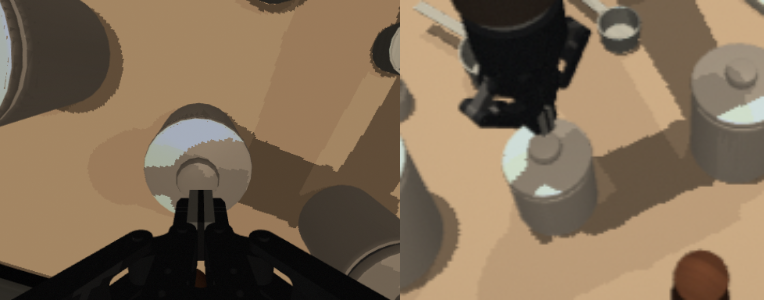

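Request:
{"name": "move_arm", "arguments": {"fingers": [0, 0, 0, 0, 0, 0, 0, 0, 0, 0], "travel": [[0, 0, 0], [0, 0, 0], [0, 0, 0], [0, 0, 0], [0, 0, 0], [0, 0, 0], [0, 0, 0], [0, 0, 0], [0, 0, 0], [0, 0, 0]], "dr": [[0, 0, 0], [0, 0, 0], [0, 0, 0], [0, 0, 0], [0, 0, 0], [0, 0, 0], [0, 0, 0], [0, 0, 0], [0, 0, 0], [0, 0, 0]]}}

```text
clock: 9.9
position: [619.8, -199.2, 155.0]
ee_rot: [-0.172, 0.985, 0.0, 0.0]
contact_force: [-0.3, 0.2, 1.4]
gripper_width: -0.1
grasp_force: 0.0
```

Request:
{"name": "move_arm", "arguments": {"fingers": [0, 0, 0, 0, 0, 0, 0, 0, 0, 0], "travel": [[0, 0, 0], [0, 0, 0], [0, 0, 0], [0, 0, 0], [0, 0, 0], [0, 0, 0], [0, 0, 0], [0, 0, 0], [0, 0, 0], [0, 0, 0]], "dr": [[0, 0, 0], [0, 0, 0], [0, 0, 0], [0, 0, 0], [0, 0, 0], [0, 0, 0], [0, 0, 0], [0, 0, 0], [0, 0, 0], [0, 0, 0]]}}

```text
clock: 10.9
position: [619.8, -199.2, 155.0]
ee_rot: [-0.172, 0.985, 0.0, -0.0]
contact_force: [-0.3, 0.3, 0.8]
gripper_width: 0.1
grasp_force: 0.0
```

The knob lies directly under the fingertips (wrist view about (198,178) against a predicted (200,184)), and the hold is done. Next is the small cup.

Request:
{"name": "move_arm", "arguments": {"fingers": [0, 0, 0, 0, 0, 0, 0], "travel": [[0, 0, 0], [0, 0, 0], [0, 0, -25], [0, 0, -50], [0, 0, -75], [0, 0, -95], [0, 0, -95]], "dr": [[0, 0, 0], [0, 0, 0], [0, 0, 0], [0, 0, 0], [0, 0, 0], [0, 0, 0], [0, 0, 0]]}}

```text
clock: 11.6
position: [621.4, -199.6, 253.9]
ee_rot: [-0.172, 0.985, -0.001, 0.003]
contact_force: [0.6, 0.5, 0.4]
gripper_width: -0.0
grasp_force: 0.0
```

Request:
{"name": "move_arm", "arguments": {"fingers": [0, 0, 0, 0, 0, 0, 0, 0, 0, 0], "travel": [[11, 22, 0], [23, 46, 0], [35, 70, 0], [47, 95, 0], [59, 120, 0], [71, 145, 0], [83, 170, 0], [92, 188, 0], [98, 199, 0], [98, 199, 0]], "dr": [[0, 0, 0], [0, 0, 0], [0, 0, 0], [0, 0, 0], [0, 0, 0], [0, 0, 0], [0, 0, 0], [0, 0, 0], [0, 0, 0], [0, 0, 0]]}}

```text
clock: 12.6
position: [459.3, -44.5, 249.8]
ee_rot: [-0.172, 0.985, 0.0, -0.0]
contact_force: [0.1, -0.1, 0.0]
gripper_width: 0.1
grasp_force: 0.0
```

Request:
{"name": "move_arm", "arguments": {"fingers": [0, 0, 0, 0, 0, 0, 0], "travel": [[0, 0, 25], [0, 0, 50], [0, 0, 75], [0, 0, 100], [0, 0, 115], [0, 0, 120], [0, 0, 120]], "dr": [[0, 0, 0], [0, 0, 0], [0, 0, 0], [0, 0, 0], [0, 0, 0], [0, 0, 0], [0, 0, 0]]}}

```text
clock: 13.3
position: [460.5, -45.5, 129.3]
ee_rot: [-0.171, 0.985, -0.0, -0.001]
contact_force: [-0.5, 0.6, -0.1]
gripper_width: -0.1
grasp_force: 0.0
```

```bash
python3 - <<'E'
from h import *
s=arm.read_state();print(s["position"],s["contact_force"])
m=arm.camera_model("wrist");print(np.array(proj(m,[460.5,-46,32]))/1.28)
t=cv2.cvtColor(arm.get_image("wrist"),cv2.COLOR_RGB2BGR)
s=cv2.cvtColor(arm.get_image("scene"),cv2.COLOR_RGB2BGR)[110:250,130:300]
cv2.imwrite("pics/v4.png",np.hstack([cv2.resize(t,(400,300)),cv2.resize(s,(364,300))]))
E
```

```text
[460.52763456 -45.45837019 129.28746463] [-0.53038608  0.59744955 -0.07779183]
[200.23004924 159.85593714]
```

View pics/v4.png

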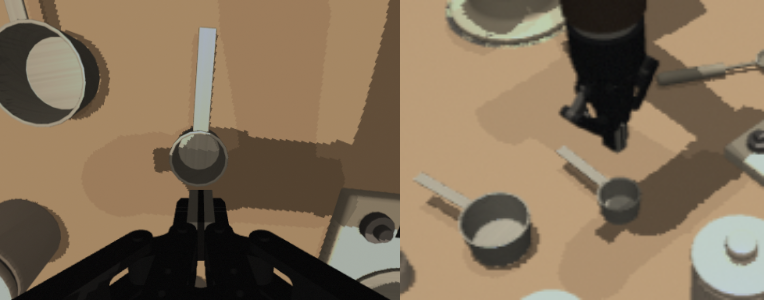

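The cup mouth is centred at (199,159), and the projection predicted (200,160). It's aligned, so I'll go down to 45 mm above the rim.

Request:
{"name": "move_arm", "arguments": {"fingers": [0, 0, 0, 0, 0, 0, 0, 0, 0, 0], "travel": [[0, 0, 15], [0, 0, 30], [0, 0, 42], [0, 0, 50], [0, 0, 53], [0, 0, 53], [0, 0, 53], [0, 0, 53], [0, 0, 53], [0, 0, 53]], "dr": [[0, 0, 0], [0, 0, 0], [0, 0, 0], [0, 0, 0], [0, 0, 0], [0, 0, 0], [0, 0, 0], [0, 0, 0], [0, 0, 0], [0, 0, 0]]}}

```text
clock: 14.4
position: [460.5, -45.0, 77.3]
ee_rot: [-0.172, 0.985, 0.0, 0.0]
contact_force: [-0.1, -0.4, 0.3]
gripper_width: -0.1
grasp_force: 0.0
```

Request:
{"name": "move_arm", "arguments": {"fingers": [0, 0, 0, 0, 0], "travel": [[0, 0, 0], [0, 0, 0], [0, 0, 0], [0, 0, 0], [0, 0, 0]], "dr": [[0, 0, 0], [0, 0, 0], [0, 0, 0], [0, 0, 0], [0, 0, 0]]}}

```text
clock: 14.9
position: [460.3, -45.0, 77.0]
ee_rot: [-0.172, 0.985, -0.0, -0.0]
contact_force: [0.6, 0.2, -0.1]
gripper_width: 0.0
grasp_force: 0.0
```

```bash
python3 -c "
from bench import arm
s=arm.read_state();print(s['clock'],s['position'],s['contact_force']);print(arm.job_done())"
```

```text
14.9 [460.31964571 -45.04717729  76.98783791] [ 0.58254627  0.17906432 -0.12051692]
the job is handed in; nothing more can be done
None
```

I pressed the scale's larger button to its stop and released it, held the fingertips over the smallest canister's knob for over two seconds, and handed the job in at 14.9 s still pointing at the smaller cup's mouth; no verdict was returned.

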